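# Make up two label printer changeover kits

## Task

Make up the kits for the next two label printers. In the three-bay tray stand the large label roll in the large bay, the tall ribbon in the middle bay and the empty core in the small end bay; in the two-bay tray stand the small label roll in the larger bay and the short ribbon in the smaller bay. Leave everything upright on the tray floors, and do not shift the cleaner bottle or the tape roll that stand among the stock.

Things in the scene. Friction and masses are not known exactly. Their poses are not given: they have to be found in the camera images.
- large_label_roll: Large roll of labels, 66 mm diameter, 80 mm tall, yellowish paper wound on a wide (40 mm) brown card core, the biggest roll. Rigid, about 160 g. Stands on end on the bench; origin at the centre of its underside, z up along its axis.
- small_label_roll: Small roll of labels, 50 mm diameter, 50 mm tall, yellowish paper on a 26 mm brown card core. Rigid, about 70 g. Stands on end on the bench; origin at the centre of its underside, z up along its axis.
- tall_ribbon: Tall roll of black printer ribbon, 44 mm diameter, 80 mm tall, on a 26 mm card core. Rigid, about 130 g. Stands on end on the bench; origin at the centre of its underside, z up along its axis.
- short_ribbon: Short, thin roll of black printer ribbon, 34 mm diameter, 55 mm tall, on a 20 mm card core. Rigid, about 60 g. Stands on end on the bench; origin at the centre of its underside, z up along its axis.
- empty_core: Empty brown cardboard core (bare tube), 30 mm diameter, 80 mm tall. Rigid, about 30 g. Stands on end on the bench; origin at the centre of its underside, z up along its axis.
- three_bay_tray: Longer grey open kit tray, fixed to the bench, 92 mm (its x) by 220 mm (its y), walls 14 mm high and 4 mm thick, floor 4 mm thick. Origin at the centre of its underside. Three bays in a row along y, each 84 mm clear in x and centred on x = 0: large bay 88 mm clear in y, centre y = -62 mm; middle bay 64 mm, centre y = +18 mm; small end bay 52 mm, centre y = +80 mm.
- two_bay_tray: Shorter grey open kit tray, fixed to the bench, 92 mm (its x) by 140 mm (its y), walls 14 mm high and 4 mm thick, floor 4 mm thick. Origin at the centre of its underside. Two bays in a row along y, each 84 mm clear in x and centred on x = 0: larger bay 72 mm clear in y, centre y = -30 mm; smaller bay 56 mm, centre y = +38 mm.
- cleaner_bottle: Bystander: white plastic bottle with a blue cap, 46 mm diameter, 120 mm tall, loose, standing among the stock. Origin at the centre of its underside.
- tape_roll: Bystander: low roll of brown parcel tape with a wide hole, 72 mm diameter, 25 mm tall, loose, lying flat among the stock. Origin at the centre of its underside.

How it is judged (in metres and radians):
At the end, for the whole second after the job is handed in: Large label roll, tall ribbon, empty core in the three-bay tray's large, middle, small bays; small label roll, short ribbon in the two-bay tray's larger, smaller bays: upright (0.1 rad), on the floor (underside 1 to 9 mm over the tray's), between the walls (1.5 mm), at rest, released (x of large_label_roll in the frame of three_bay_tray between -0.0105 and 0.0105 m and y of large_label_roll in the frame of three_bay_tray between -0.0745 and -0.0495 m and z of large_label_roll in the frame of three_bay_tray between 0.001 and 0.009 m and angle between each of large_label_roll, tall_ribbon, empty_core, small_label_roll, short_ribbon's own z axis and vertical below 0.1 rad and linear speed of each of large_label_roll, tall_ribbon, empty_core, small_label_roll, short_ribbon below 0.02 m/s and angular speed of each of large_label_roll, tall_ribbon, empty_core, small_label_roll, short_ribbon below 0.2 rad/s and contact force between each of large_label_roll, tall_ribbon, empty_core, small_label_roll, short_ribbon and the fingers below 0.05 N and x of tall_ribbon in the frame of three_bay_tray between -0.0215 and 0.0215 m and y of tall_ribbon in the frame of three_bay_tray between 0.0065 and 0.0295 m and z of tall_ribbon in the frame of three_bay_tray between 0.001 and 0.009 m and x of empty_core in the frame of three_bay_tray between -0.0285 and 0.0285 m and y of empty_core in the frame of three_bay_tray between 0.0675 and 0.0925 m and z of empty_core in the frame of three_bay_tray between 0.001 and 0.009 m and x of small_label_roll in the frame of two_bay_tray between -0.0185 and 0.0185 m and y of small_label_roll in the frame of two_bay_tray between -0.0425 and -0.0175 m and z of small_label_roll in the frame of two_bay_tray between 0.001 and 0.009 m and x of short_ribbon in the frame of two_bay_tray between -0.0265 and 0.0265 m and y of short_ribbon in the frame of two_bay_tray between 0.0255 and 0.0505 m and z of short_ribbon in the frame of two_bay_tray between 0.001 and 0.009 m); the robot touches nothing.
It fails at once if the cleaner bottle is shifted by more than 30 mm or tipped over (distance of cleaner_bottle from where it was at the start of the episode above 0.03 m or angle between cleaner_bottle's own z axis and vertical above 0.5 rad).
It fails at once if the tape roll is shifted by more than 30 mm or tipped over (distance of tape_roll from where it was at the start of the episode above 0.03 m or angle between tape_roll's own z axis and vertical above 0.5 rad).
It also fails if it takes over 102 s, if anything falls off the work surface, if the arm or the gripper's body presses on something with over 40 N, if the wrist force passes 120 N, or if a joint passes its speed limit or range.

## Robot

A 6-joint arm with a two-finger parallel gripper is mounted at the origin on the work surface. World frame = base frame: x ahead of the robot, y to its left, z up, the work surface at z = 0. Lengths are in m, angles in degrees, forces in N, time in s.
With the tool pointing down it reaches from about 0.4 to 0.825 m from the base axis. Payload 7 kg.
Tool frame: the origin (TCP) lies midway between the tips of the shut fingers; the grasp point (between the pads) lies 19 mm behind it; z points along the fingers, y is the direction in which the jaws open and shut (so a half turn about z gives the same grasp; the last joint's range is limited). The gripper opens to 88 mm and grips with 3 to 60 N. Pads are 19 mm wide; open, the fingers measure 130 mm over their backs; the gripper's body (78 mm by 193 mm) begins 47 mm behind the grasp point.
Start: joints at [87.668, 20.546, 0.682, 0, -70.136, -16.507], TCP at [0.218, 0.639, 0.227] pointing down, gripper open.
Joint ranges: [-176.03, 176.03], [-82.01, 121.73], [-58.28, 71.71], [-173.87, 95.51], [-174.79, -0.11], [-173.66, 173.66]. Speed limits (degrees/s): [136.94, 136.94, 172.46, 180, 180, 180].

## Interface

Orientations are given as [roll, pitch, yaw] about the fixed x, y, z axes, in that order (R = Rz(yaw) Ry(pitch) Rx(roll)).
In Python, from plant import ctrl gives the robot as it stands. The module is installed in compiled form; this text tells all that it offers.
- The arm moves only by the tool arm_command, never from a script. Its argument "targets" is a list that holds one entry, the list of rows, each a list of 7 numbers: the turn, a rotation vector about the world's x, y, z in rad, then the shift along the world's x, y, z in cm, then the opening, from 0 (shut) to 1 (fully open). A call has 1 to 8 rows; each row is the pose to reach, as a shift and turn from the pose commanded when the call began; what a row does not reach only later rows make up. A row lasts 1/12 s, in which the tool goes at most 41.7 mm and 7.16 degrees, less where a joint would pass 70% of its speed; a pose out of reach is approached as far as the arm can. A call with a gripper value outside its range is refused whole. The fingers move at their own pace and stop on an object; the grip force is fixed at half the most. Time passes only in rows, so rows that repeat a pose let the fingers close. It gives the time, the measured TCP pose, the force and the opening at its end, in the units of the state.
- ctrl.get_obs(): the state, without advancing time (a new reading comes with each control period).
- ctrl.snapshot(name): name is "side" or "top" or "wrist"; returns the picture (420x560x3 uint8, blue, green, red); there is no depth.
- ctrl.camera_model(name): a dict with "K" (3x3 intrinsics, pixels), "xyz" and "rotation" of the camera in the world. Camera axes: x right, y up, looking along -z (the intrinsics and any distortion apply to the point x, -y, -z); pixel columns grow to the right and rows downward; lengths in m; the calibration is good to about 2 mm. A picture is of the moment at which its call begins: read the wrist's pose just before it. camera_model takes no time and is no camera call; for the wrist camera it gives the pose at the moment of the call.
- ctrl.close_job(): hands the job in, once; it reports no verdict.
The state is a dict: "clock": time; "joint_pos": joint angles; "qvel": joint speeds; "tau": joint torques, N m; "tool_pos": TCP position; "orientation": TCP orientation; "force": force on the tool from outside, world axes, zero at the start; "moment": the same for the moment, N m; "opening": finger opening in m.
Only numpy, scipy, OpenCV 4.12 (cv2) and the standard library are available. Lean on these libraries where they do the work, as an engineer would, in place of code of your own. Each camera call takes 0.05 s, during which the arm holds its last target. There are 200 camera calls.

## Working session

There is one attempt and no reset: what is moved stays moved. The work goes in short steps, Python scripts to look and compute and a tool call to move; the robot and the scene stay as the last step left them, time stands still between calls to the robot, and variables do not carry over. Pictures are saved under pics/ and viewed, about 12 in all and at most 16, crops included, and the job is handed in when it is done.

Besides the shell and the picture viewer there is one more tool, called by a JSON object that holds its "op" and its "data". arm_command: Moves the arm, as the interface text tells. Its arguments: {"type":"object","properties":{"targets":{"type":"array","items":{"type":"array","items":{"type":"array","items":{"type":"number"}}}}},"required":["targets"]}

```bash
mkdir -p pics; python3 - <<'E'
from plant import ctrl
import cv2,numpy as np
o=ctrl.get_obs();print(o)
for n in("top","side","wrist"):
    m=ctrl.camera_model(n);print(n,np.round(m["K"],1).tolist(),np.round(m["xyz"],3),np.round(m["rotation"],3).tolist(),[k for k in m])
    cv2.imwrite(f"pics/{n}0.png",ctrl.snapshot(n))
E
```

```text
{'clock': 0.0, 'joint_pos': array([ 8.76683405e+01,  2.05938685e+01,  6.30146314e-01, -2.18552289e-02,
       -7.01371623e+01, -1.65073022e+01]), 'qvel': array([-0.01619242,  0.0068922 ,  0.08052577, -0.02092796,  0.05395299,
       -0.02070637]), 'tau': array([ 3.05304602e-04, -5.82709908e+01,  2.93059123e+01,  6.99741080e+00,
        6.97597337e-03, -1.46000339e-04]), 'tool_pos': array([0.21781428, 0.63832582, 0.22556224]), 'orientation': array([ 1.79897436e+02, -8.97017368e-03, -1.88463975e+01]), 'force': array([ 0.87329209,  1.14380996, -0.54511122]), 'moment': array([-0.02106223, -0.00134687, -0.01222781]), 'opening': 0.08795052771812488}
top [[404.4, 0.0, 282.8], [0.0, 404.4, 208.6], [0.0, 0.0, 1.0]] [ 0.463 -0.017  0.707] [8.306, 2.421, -91.404] ['K', 'xyz', 'rotation']
side [[476.2, 0.0, 279.7], [0.0, 476.2, 198.3], [0.0, 0.0, 1.0]] [-0.092 -0.653  0.584] [58.892, -0.301, -46.133] ['K', 'xyz', 'rotation']
wrist [[331.0, 0.0, 274.7], [0.0, 331.0, 209.3], [0.0, 0.0, 1.0]] [0.286 0.616 0.384] [-15.471, -0.157, -108.842] ['K', 'xyz', 'rotation']
```

View pics/top0.png

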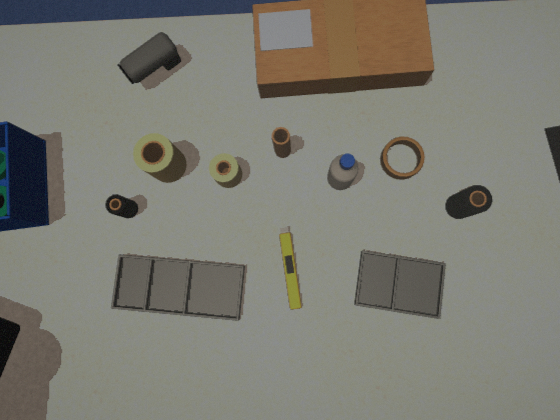

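View pics/side0.png

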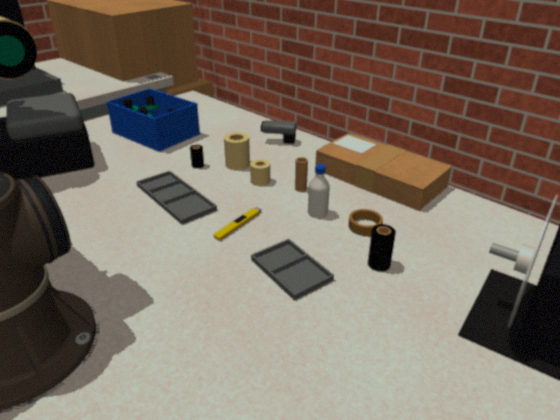

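The top view shows the stock row: short ribbon (115,204), large roll (152,152), small roll (223,168), core (281,134), bottle cap (347,160), tape (403,157), tall ribbon (479,199). The three-bay tray is around (180,287) and the two-bay tray around (401,285). The side view agrees. Next I measure with masks and rays.

```bash
cat > h.py <<'E'
from plant import ctrl
import cv2,numpy as np
from scipy.spatial.transform import Rotation as Ro
def ray(m,uv,z):
    K=np.array(m["K"]);R=Ro.from_euler("xyz",m["rotation"],degrees=True).as_matrix();c=np.array(m["xyz"])
    d=R@np.array([(uv[0]-K[0,2])/K[0,0],-(uv[1]-K[1,2])/K[1,1],-1]);return c+d*(z-c[2])/d[2]
def proj(m,p):
    K=np.array(m["K"]);R=Ro.from_euler("xyz",m["rotation"],degrees=True).as_matrix()
    q=R.T@(np.array(p)-m["xyz"]);return np.array([K[0,0]*q[0]/-q[2]+K[0,2],-K[1,1]*q[1]/-q[2]+K[1,2]])
def circ(m,p,r,z):
    return np.array([proj(m,[p[0]+r*np.cos(a),p[1]+r*np.sin(a),z]) for a in np.linspace(0,2*np.pi,40)])
def tray(m,c,yaw,L,z=.014):
    a=np.radians(yaw);return np.array([proj(m,[c[0]+np.cos(a)*x-np.sin(a)*y,c[1]+np.sin(a)*x+np.cos(a)*y,z]) for x,y in((-.046,-L/2),(.046,-L/2),(.046,L/2),(-.046,L/2))])
def draw(im,pts,col=(0,0,255),s=1):
    cv2.polylines(im,[np.round(pts*s*16+8*(s-1)).astype(int)],True,col,1,cv2.LINE_AA,4)
E
python3 - <<'E'
from h import *
m=ctrl.camera_model("top");im=cv2.imread("pics/top0.png");hsv=cv2.cvtColor(im,cv2.COLOR_BGR2HSV)
for n,p in dict(LR_core=(152,152),LR=(145,140),LR2=(165,150),SR=(215,163),tray3=(215,290),rim3=(190,262),bench=(300,350),tray2=(420,285),core=(281,128),rib=(479,192),cap=(347,160),tape=(386,157)).items(): print(n,hsv[p[1],p[0]])
for n,p,L in(("three",(180,287),.22),("two",(401,285),.14)):
    g=cv2.GaussianBlur(im,(3,3),0).max(2);mask=((g<130)*255).astype(np.uint8)
    mask=cv2.morphologyEx(mask,cv2.MORPH_CLOSE,np.ones((5,5)))
    for c in cv2.findContours(mask,cv2.RETR_EXTERNAL,cv2.CHAIN_APPROX_NONE)[0]:
        if cv2.pointPolygonTest(c,p,False)>0:
            P=np.array([ray(m,q[0],.014)[:2] for q in c],np.float32)
            print(n,cv2.minAreaRect(P),len(c))
E
```

```text
LR_core [ 14 101  53]
LR [ 32  79 142]
LR2 [ 29  82 133]
SR [ 32  75 142]
tray3 [ 18  24 105]
rim3 [ 27  21 109]
bench [ 33  18 139]
tray2 [19 31 91]
core [ 14 131 134]
rib [ 14 121 114]
cap [110 154 124]
tape [ 16 104 113]
three ((0.43682074546813965, 0.19022244215011597), (0.228154256939888, 0.09715621918439865), 83.54674530029297) 366
two ((0.43291717767715454, -0.18235786259174347), (0.14529351890087128, 0.09611085057258606), 79.6865463256836) 280
```

```bash
cat > ov.py <<'E'
from h import *
import json
obj=json.load(open("obj.json"));m=ctrl.camera_model("top");im=cv2.imread("pics/top0.png");ms=ctrl.camera_model("side");si=cv2.imread("pics/side0.png")
s=3;big=cv2.resize(im,None,fx=s,fy=s,interpolation=cv2.INTER_CUBIC);bs=cv2.resize(si,None,fx=s,fy=s,interpolation=cv2.INTER_CUBIC)
for n,(x,y,r,z) in obj.items():
    for b,mm in((big,m),(bs,ms)):
        draw(b,circ(mm,(x,y),r,z),(0,0,255),s);draw(b,circ(mm,(x,y),r,0),(255,0,0),s)
for c,yaw,L in(((.4368,.1902),-6.5,.22),((.4329,-.1824),-10.3,.14)):
    for b,mm in((big,m),(bs,ms)): draw(b,tray(mm,c,yaw,L),(0,255,0),s)
top=big[330:990,270:1530];sd=bs[360:930,360:1290]
cv2.imwrite("pics/ovtop.png",cv2.resize(top,(800,419),interpolation=cv2.INTER_AREA));cv2.imwrite("pics/ovside.png",cv2.resize(sd,(800,490),interpolation=cv2.INTER_AREA))
E
python3 - <<'E'
from h import *
import json
m=ctrl.camera_model("top")
spec=dict(large=((153,152),.033,.08),small=(( 223.5,168),.025,.05),tall=((479,199),.022,.08),short=((115,204),.017,.055),core=((281,134),.015,.08),bottle=((347,160.5),.012,.12),tape=((403,157),.036,.025))
obj={}
for n,(uv,r,z) in spec.items():
    p=ray(m,uv,z);obj[n]=[p[0],p[1],r,z];print(n,np.round(p,4),round(np.hypot(*p[:2]),3))
json.dump(obj,open("obj.json","w"))
E
python3 ov.py
```

```text
large [0.6546 0.2156 0.08  ] 0.689
small [0.6316 0.1061 0.05  ] 0.64
tall [ 0.5609 -0.296   0.08  ] 0.634
short [0.5752 0.287  0.055 ] 0.643
core [0.6769 0.007  0.08  ] 0.677
bottle [ 0.6186 -0.0916  0.12  ] 0.625
tape [ 0.6465 -0.1994  0.025 ] 0.677
```

View pics/ovtop.png

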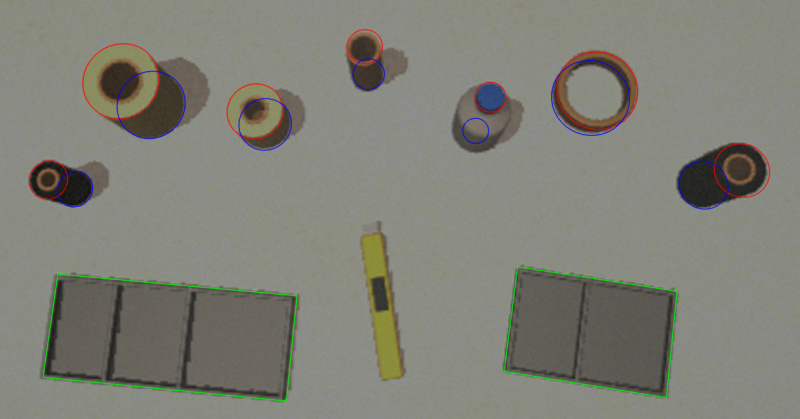

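View pics/ovside.png

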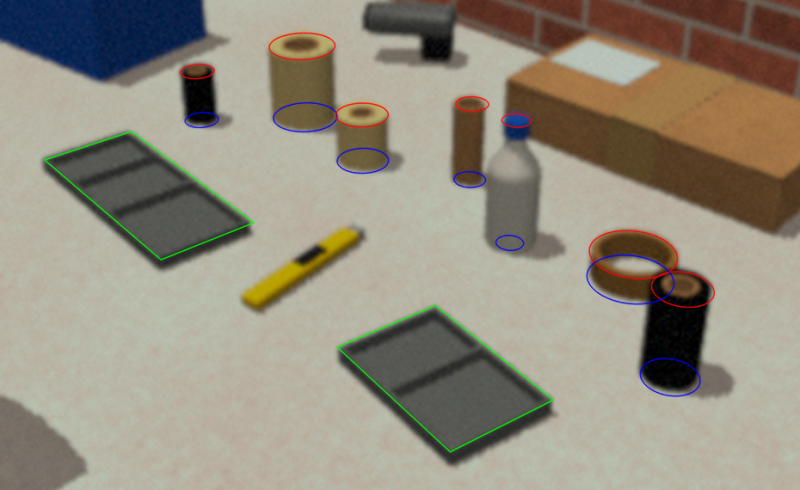

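Overlays agree in both views: red tops, blue bases and green rims all lie on the objects to within 2–3 mm. That is enough for the ±10 mm clearances. I will keep one jaw direction throughout, along the trays' x (yaw about −98°). I start with the short ribbon at (0.575, 0.287).

{"op": "arm_command", "data": {"targets": [[[0,0,-1.382,35.7,-35.2,0,1],[0,0,-1.382,35.7,-35.2,0,1],[0,0,-1.382,35.7,-35.2,0,1],[0,0,-1.382,35.7,-35.2,0,1],[0,0,-1.382,35.7,-35.2,0,1],[0,0,-1.382,35.7,-35.2,0,1],[0,0,-1.382,35.7,-35.2,0,1],[0,0,-1.382,35.7,-35.2,0,1]]]}}

```text
clock: 0.82
tool_pos: [0.4563, 0.4031, 0.2266]
orientation: [180.0, 0.0, -76.5]
force: [0.6, 0.7, 0.5]
opening: 0.0876
```

{"op": "arm_command", "data": {"targets": [[[0,0,-0.375,11.9,-11.6,0,1],[0,0,-0.375,11.9,-11.6,0,1],[0,0,-0.375,11.9,-11.6,0,1],[0,0,-0.375,11.9,-11.6,0,1],[0,0,-0.375,11.9,-11.6,-6,1],[0,0,-0.375,11.9,-11.6,-6,1],[0,0,-0.375,11.9,-11.6,-6,1]]]}}

```text
clock: 1.4
tool_pos: [0.5723, 0.286, 0.1612]
orientation: [179.6, -0.3, -97.8]
force: [-1.3, 0.0, -1.5]
opening: 0.0879
```

```bash
python3 - <<'E'
from h import *
import json
o=ctrl.get_obs();m=ctrl.camera_model("wrist");im=ctrl.snapshot("wrist")
print(o["tool_pos"],o["orientation"])
for n,(x,y,r,z) in json.load(open("obj.json")).items(): draw(im,circ(m,(x,y),r,z))
cv2.imwrite("pics/w1.png",im)
E
```

```text
[0.57229288 0.28602276 0.16115839] [179.62412801  -0.32211046 -97.78560018]
```

View pics/w1.png

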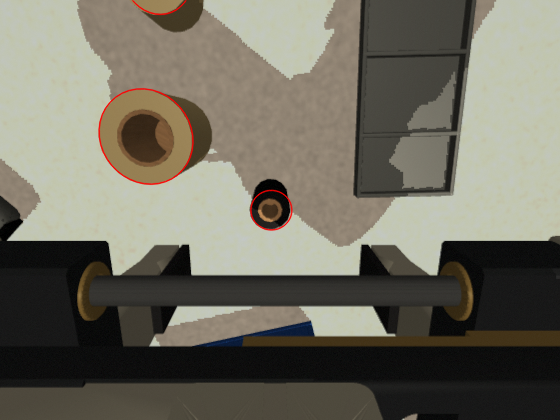

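Wrist view: the predicted circles lie on the short ribbon (270,210) and the large roll (147,136), so the map holds. Descending.

{"op": "arm_command", "data": {"targets": [[[0,0,0,0.2,0,-11,1],[0,0,0,0.2,0,-11,1],[0,0,0,0.2,0,-11,1],[0,0,0,0.2,0,-11,1]]]}}

```text
clock: 1.78
tool_pos: [0.5738, 0.2877, 0.0524]
orientation: [179.7, -0.3, -97.6]
force: [0.1, -0.3, 0.1]
opening: 0.0873
```

{"op": "arm_command", "data": {"targets": [[[0,0,0,0,0,-2.6,1],[0,0,0,0,0,-2.6,0],[0,0,0,0,0,-2.6,0],[0,0,0,0,0,-2.6,0],[0,0,0,0,0,-2.6,0],[0,0,0,0,0,-2.6,0],[0,0,0,0,0,-2.6,0],[0,0,0,0,0,-2.6,0]]]}}

```text
clock: 2.45
tool_pos: [0.5766, 0.289, 0.0314]
orientation: [-180.0, 0.0, -97.6]
force: [-0.2, -0.4, 0.1]
opening: 0.0464
```

{"op": "arm_command", "data": {"targets": [[[0,0,0,0,0,-0.4,0],[0,0,0,0,0,-0.4,0],[0,0,0,0,0,-0.4,0],[0,0,0,0,0,-0.4,0],[0,0,0,0,0,-0.4,0]]]}}

```text
clock: 2.87
tool_pos: [0.5763, 0.2887, 0.0264]
orientation: [180.0, -0.0, -97.6]
force: [-0.9, 0.5, -0.2]
opening: 0.0334
```

{"op": "arm_command", "data": {"targets": [[[0,0,0,0,0,4,0],[0,0,0,0,0,8,0],[0,0,0,-2,-6,10,0],[0,0,0,-13.7,-43.4,11,0],[0,0,0,-13.7,-43.4,11,0],[0,0,0,-13.7,-43.4,11,0],[0,0,0,-13.7,-43.4,11,0],[0,0,0,-13.7,-43.4,11,0]]]}}

```text
clock: 3.53
tool_pos: [0.5004, 0.0509, 0.1281]
orientation: [-180.0, 0.0, -97.6]
force: [1.2, -0.2, -0.9]
opening: 0.0332
```

{"op": "arm_command", "data": {"targets": [[[0,0,0,-6.1,-19.6,0,0],[0,0,0,-6.1,-19.6,0,0],[0,0,0,-6.1,-19.6,0,0],[0,0,0,-6.1,-19.6,0,0],[0,0,0,-6.1,-19.6,0,0],[0,0,0,-6.1,-19.6,-3,0],[0,0,0,-6.1,-19.6,-6,0],[0,0,0,-6.1,-19.6,-6,0]]]}}

```text
clock: 4.2
tool_pos: [0.4366, -0.1444, 0.064]
orientation: [179.6, -0.0, -97.8]
force: [-1.6, 1.4, -1.0]
opening: 0.0333
```

{"op": "arm_command", "data": {"targets": [[[0,0,0,0.2,0,-2.0,0],[0,0,0,0.2,0,-2.8,0],[0,0,0,0.2,0,-3.1,0],[0,0,0,0.2,0,-3.1,0],[0,0,0,0.2,0,-3.1,0]]]}}

```text
clock: 4.62
tool_pos: [0.443, -0.1432, 0.0377]
orientation: [-180.0, -0.0, -97.6]
force: [0.3, 0.0, -0.5]
opening: 0.0331
```

{"op": "arm_command", "data": {"targets": [[[0,0,0,-0.2,-0.1,-0.6,0],[0,0,0,-0.2,-0.1,-0.6,0],[0,0,0,-0.2,-0.1,-0.6,0]]]}}

```text
clock: 4.87
tool_pos: [0.4402, -0.1445, 0.031]
orientation: [-180.0, 0.0, -97.6]
force: [-0.7, 0.4, -0.4]
opening: 0.0336
```

{"op": "arm_command", "data": {"targets": [[[0,0,0,0,0,0,1],[0,0,0,0,0,0,1],[0,0,0,0,0,0,1],[0,0,0,0,0,0,1],[0,0,0,0,0,4,1],[0,0,0,0,0,8,1],[0,0,0,0,0,10,1],[0,0,0,1.7,3.8,11,1]]]}}

```text
clock: 5.53
tool_pos: [0.4566, -0.1103, 0.144]
orientation: [-179.8, 0.0, -97.9]
force: [0.9, -0.4, -1.1]
opening: 0.0813
```

{"op": "arm_command", "data": {"targets": [[[0,0,0,17.4,21.3,0,1],[0,0,0,17.4,21.3,0,1],[0,0,0,17.4,21.3,0,1],[0,0,0,17.4,21.3,0,1],[0,0,0,17.4,21.3,0,1],[0,0,0,17.4,21.3,0,1],[0,0,0,17.4,21.3,0,1],[0,0,0,17.4,21.3,0,1]]]}}

```text
clock: 6.2
tool_pos: [0.6338, 0.1093, 0.1396]
orientation: [-180.0, -0.0, -97.5]
force: [0.1, -0.7, 0.6]
opening: 0.0875
```

{"op": "arm_command", "data": {"targets": [[[0,0,0,-0.2,-0.2,-4,1],[0,0,0,-0.2,-0.2,-8,1],[0,0,0,-0.2,-0.2,-10.5,1],[0,0,0,-0.2,-0.2,-11.4,1],[0,0,0,-0.2,-0.2,-11.4,0.6],[0,0,0,-0.2,-0.2,-11.4,0.6],[0,0,0,-0.2,-0.2,-11.4,0.6]]]}}

```text
clock: 6.78
tool_pos: [0.6305, 0.1039, 0.0287]
orientation: [-179.8, 0.1, -97.6]
force: [-0.1, -0.1, 1.1]
opening: 0.0733
```

{"op": "arm_command", "data": {"targets": [[[0,0,0,0,0.2,-0.5,0],[0,0,0,0,0.2,-0.5,0],[0,0,0,0,0.2,-0.5,0],[0,0,0,0,0.2,-0.5,0],[0,0,0,0,0.2,-0.5,0],[0,0,0,0,0.2,-0.5,0],[0,0,0,0,0.2,-0.5,0],[0,0,0,0,0.2,-0.5,0]]]}}

```text
clock: 7.45
tool_pos: [0.6295, 0.1058, 0.0225]
orientation: [-179.9, 0.0, -97.6]
force: [-1.1, 1.2, 5.2]
opening: 0.0494
```

{"op": "arm_command", "data": {"targets": [[[0,0,0,0,0,4,0],[0,0,0,0,0,8,0],[0,0,0,-4,-3,10,0],[0,0,0,-20.2,-31.8,11,0],[0,0,0,-20.2,-31.8,11,0],[0,0,0,-20.2,-31.8,11,0],[0,0,0,-20.2,-31.8,11,0],[0,0,0,-20.2,-31.8,11,0]]]}}

```text
clock: 8.12
tool_pos: [0.4919, -0.0991, 0.126]
orientation: [180.0, 0.0, -97.6]
force: [0.8, -0.7, -0.1]
opening: 0.0489
```

{"op": "arm_command", "data": {"targets": [[[0,0,0,-6.4,-11.3,0,0],[0,0,0,-6.4,-11.3,0,0],[0,0,0,-6.4,-11.3,0,0],[0,0,0,-6.4,-11.3,0,0],[0,0,0,-6.4,-11.3,-3,0],[0,0,0,-6.4,-11.3,-6,0],[0,0,0,-6.4,-11.3,-8.5,0],[0,0,0,-6.4,-11.3,-8.5,0]]]}}

```text
clock: 8.78
tool_pos: [0.4259, -0.2105, 0.0369]
orientation: [179.6, 0.0, -97.7]
force: [-0.6, -0.5, -2.1]
opening: 0.049
```

{"op": "arm_command", "data": {"targets": [[[0,0,0,0,0,-0.7,0],[0,0,0,0,0,-0.7,0],[0,0,0,0,0,-0.7,0],[0,0,0,0,0,-0.7,0]]]}}

```text
clock: 9.12
tool_pos: [0.4306, -0.2107, 0.0352]
orientation: [-179.9, 0.0, -97.6]
force: [0.1, -0.2, -0.6]
opening: 0.0495
```

{"op": "arm_command", "data": {"targets": [[[0,0,0,-0.2,0,-0.7,0],[0,0,0,-0.2,0,-0.7,0],[0,0,0,-0.2,0,-0.7,0],[0,0,0,-0.2,0,-0.7,0]]]}}

```text
clock: 9.45
tool_pos: [0.4276, -0.2108, 0.0271]
orientation: [-180.0, -0.0, -97.6]
force: [-0.5, 0.5, -1.4]
opening: 0.0495
```

{"op": "arm_command", "data": {"targets": [[[0,0,0,0,0,0,1],[0,0,0,0,0,0,1],[0,0,0,0,0,0,1],[0,0,0,0,0,0,1],[0,0,0,0,0,4,1],[0,0,0,0,0,8,1],[0,0,0,0,0,11,1],[0,0,0,0,0,11,1]]]}}

```text
clock: 10.12
tool_pos: [0.4312, -0.2116, 0.1432]
orientation: [-179.4, -0.1, -97.5]
force: [0.6, -0.6, -0.4]
opening: 0.0872
```

{"op": "arm_command", "data": {"targets": [[[0,0,0,13.3,-8.4,0,1],[0,0,0,13.3,-8.4,0,1],[0,0,0,13.3,-8.4,0,1],[0,0,0,13.3,-8.4,0,1],[0,0,0,13.3,-8.4,0,1],[0,0,0,13.3,-8.4,0,1]]]}}

```text
clock: 10.62
tool_pos: [0.5611, -0.2955, 0.1353]
orientation: [179.9, 0.0, -97.7]
force: [-0.0, 0.5, -0.3]
opening: 0.0876
```

```bash
python3 - <<'E'
from h import *
import json
o=ctrl.get_obs();m=ctrl.camera_model("wrist");im=ctrl.snapshot("wrist")
print(o["tool_pos"],o["orientation"])
for n,(x,y,r,z) in json.load(open("obj.json")).items(): draw(im,circ(m,(x,y),r,z))
cv2.imwrite("pics/w2.png",im)
E
```

```text
[ 0.56105803 -0.29552592  0.13530737] [ 1.79885031e+02  1.09968727e-02 -9.76921956e+01]
```

View pics/w2.png

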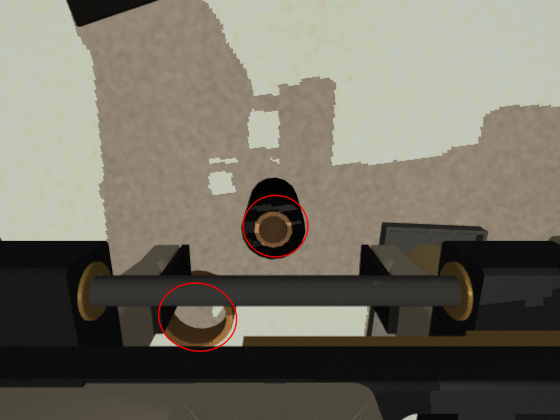

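The wrist view shows the tall ribbon's core at (272,229), within 2 mm of the prediction at (275,226). The tape stands clear at (198,317).

{"op": "arm_command", "data": {"targets": [[[0,0,0,0,0.1,-4,1],[0,0,0,0,0.1,-8,1],[0,0,0,0,0.1,-8.9,1],[0,0,0,0,0.1,-8.9,0],[0,0,0,0,0.1,-8.9,0],[0,0,0,0,0.1,-8.9,0],[0,0,0,0,0.1,-8.9,0],[0,0,0,0,0.1,-8.9,0]]]}}

```text
clock: 11.33
tool_pos: [0.5617, -0.294, 0.05]
orientation: [-179.8, -0.0, -97.6]
force: [-0.1, 0.2, 1.0]
opening: 0.0598
```

{"op": "arm_command", "data": {"targets": [[[0,0,0,0,0,0,0],[0,0,0,0,0,0,0],[0,0,0,0,0,0,0],[0,0,0,0,0,0,0],[0,0,0,0,0,0,0]]]}}

```text
clock: 11.75
tool_pos: [0.5611, -0.2939, 0.0487]
orientation: [-179.9, -0.0, -97.6]
force: [0.5, 0.6, 5.2]
opening: 0.0438
```

{"op": "arm_command", "data": {"targets": [[[0,0,0,0,0,4,0],[0,0,0,0,0,8,0],[0,0,0,-2,3,11,0],[0,0,0,-12.2,50.2,11,0],[0,0,0,-12.2,50.2,11,0],[0,0,0,-12.2,50.2,11,0],[0,0,0,-12.2,50.2,11,0],[0,0,0,-12.2,50.2,11,0]]]}}

```text
clock: 12.42
tool_pos: [0.4968, -0.0621, 0.1557]
orientation: [180.0, 0.0, -97.7]
force: [-0.1, 0.9, -1.3]
opening: 0.0437
```

{"op": "arm_command", "data": {"targets": [[[0,0,0,-5.8,27,0,0],[0,0,0,-5.8,27,0,0],[0,0,0,-5.8,27,0,0],[0,0,0,-5.8,27,0,0],[0,0,0,-5.8,27,0,0],[0,0,0,-5.8,27,0,0],[0,0,0,-5.8,27,0,0],[0,0,0,-5.8,27,-4,0]]]}}

```text
clock: 13.08
tool_pos: [0.4437, 0.2141, 0.1218]
orientation: [-179.5, 0.6, -97.3]
force: [2.8, 2.2, -1.8]
opening: 0.0439
```

{"op": "arm_command", "data": {"targets": [[[0,0,0,0,0,-3,0],[0,0,0,0,0,-4.5,0],[0,0,0,0,0,-5,0],[0,0,0,0,0,-5,0],[0,0,0,0,0,-5,0],[0,0,0,0,0,-5,0]]]}}

```text
clock: 13.58
tool_pos: [0.4409, 0.2069, 0.0672]
orientation: [-179.9, 0.1, -97.6]
force: [-0.5, 0.1, -1.6]
opening: 0.0436
```

Target z is 0.0537 (picked at 0.0487, plus the 4 mm floor and 1 mm).

{"op": "arm_command", "data": {"targets": [[[0,0,0,0,0.1,-0.8,0],[0,0,0,0,0.1,-1.3,0],[0,0,0,0,0.1,-1.3,0],[0,0,0,0,0.1,-1.3,0],[0,0,0,0,0.1,-1.3,0]]]}}

```text
clock: 14.0
tool_pos: [0.44, 0.2072, 0.053]
orientation: [180.0, -0.0, -97.6]
force: [0.5, 0.0, -1.5]
opening: 0.0433
```

{"op": "arm_command", "data": {"targets": [[[0,0,0,0,0,0,1],[0,0,0,0,0,0,1],[0,0,0,0,0,0,1],[0,0,0,0,0,0,1],[0,0,0,0,0,0,1],[0,0,0,0,0,4,1],[0,0,0,0,0,8,1],[0,0,0,0,0,10,1]]]}}

```text
clock: 14.67
tool_pos: [0.4415, 0.2082, 0.1571]
orientation: [-179.8, 0.1, -97.6]
force: [-0.0, 0.5, -0.6]
opening: 0.0864
```

{"op": "arm_command", "data": {"targets": [[[0,0,0,21.5,0.8,0,1],[0,0,0,21.5,0.8,0,1],[0,0,0,21.5,0.8,0,1],[0,0,0,21.5,0.8,0,1],[0,0,0,21.5,0.8,0,1],[0,0,0,21.5,0.8,0,1],[0,0,0,21.5,0.8,-3,1],[0,0,0,21.5,0.8,-3,1]]]}}

```text
clock: 15.33
tool_pos: [0.6532, 0.214, 0.1173]
orientation: [179.6, -0.2, -97.7]
force: [-2.8, -1.3, -2.0]
opening: 0.0876
```

```bash
python3 - <<'E'
from h import *
import json
o=ctrl.get_obs();m=ctrl.camera_model("wrist");im=ctrl.snapshot("wrist")
print(o["tool_pos"],o["orientation"],o["opening"])
for n,(x,y,r,z) in json.load(open("obj.json")).items(): draw(im,circ(m,(x,y),r,z))
cv2.imwrite("pics/w3.png",im)
E
```

```text
[0.65322194 0.21396681 0.11725129] [179.61375356  -0.20910159 -97.74944516] 0.08764293840257258
```

View pics/w3.png

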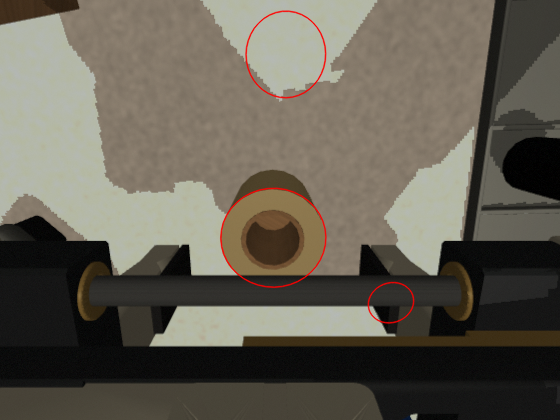

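The wrist view shows the large roll's rim exactly on the prediction, centred at (273,238) between the open fingers.

{"op": "arm_command", "data": {"targets": [[[0,0,0,0.1,0.1,-3,1],[0,0,0,0.1,0.1,-5,1],[0,0,0,0.1,0.1,-6.8,1],[0,0,0,0.1,0.1,-6.8,1],[0,0,0,0.1,0.1,-6.8,0],[0,0,0,0.1,0.1,-6.8,0],[0,0,0,0.1,0.1,-6.8,0],[0,0,0,0.1,0.1,-6.8,0]]]}}

```text
clock: 16.05
tool_pos: [0.6568, 0.2169, 0.057]
orientation: [-179.9, 0.1, -97.6]
force: [-0.8, -0.4, 0.7]
opening: 0.0666
```

{"op": "arm_command", "data": {"targets": [[[0,0,0,0,0,0,0],[0,0,0,0,0,0,0],[0,0,0,0,0,0,0]]]}}

```text
clock: 16.3
tool_pos: [0.6568, 0.2168, 0.0569]
orientation: [-179.9, 0.1, -97.6]
force: [-3.4, 0.0, 7.0]
opening: 0.0655
```

{"op": "arm_command", "data": {"targets": [[[0,0,0,0,0,3,0],[0,0,0,0,0,7,0],[0,0,0,-2,-2,10,0],[0,0,0,-22.7,-8.8,10,0],[0,0,0,-22.7,-8.8,10,0],[0,0,0,-22.7,-8.8,10,0],[0,0,0,-22.7,-8.8,10,0],[0,0,0,-22.7,-8.8,10,0]]]}}

```text
clock: 16.97
tool_pos: [0.4364, 0.1304, 0.1551]
orientation: [-180.0, 0.0, -97.6]
force: [-1.5, 0.6, -0.9]
opening: 0.0655
```

{"op": "arm_command", "data": {"targets": [[[0,0,0,-2,-0.6,0,0],[0,0,0,-2,-0.6,0,0],[0,0,0,-2,-0.6,0,0],[0,0,0,-2,-0.6,0,0]]]}}

```text
clock: 17.3
tool_pos: [0.4189, 0.1259, 0.1558]
orientation: [-179.9, 0.1, -97.6]
force: [-0.1, 0.6, -0.6]
opening: 0.0655
```

{"op": "arm_command", "data": {"targets": [[[0,0,0,1.1,0.3,-2,0],[0,0,0,1.1,0.3,-5,0],[0,0,0,1.1,0.3,-7,0],[0,0,0,1.1,0.3,-8,0],[0,0,0,1.1,0.3,-8,0],[0,0,0,1.1,0.3,-8,0]]]}}

```text
clock: 17.8
tool_pos: [0.4298, 0.1284, 0.0745]
orientation: [179.9, -0.1, -97.6]
force: [0.1, -0.1, -1.5]
opening: 0.0653
```

{"op": "arm_command", "data": {"targets": [[[0,0,0,0,0,-0.8,0],[0,0,0,0,0,-1.2,0],[0,0,0,0,0,-1.2,0],[0,0,0,0,0,-1.2,0]]]}}

```text
clock: 18.13
tool_pos: [0.4293, 0.1284, 0.0632]
orientation: [-180.0, 0.0, -97.6]
force: [1.0, 0.6, -0.6]
opening: 0.0657
```

{"op": "arm_command", "data": {"targets": [[[0,0,0,0,0,-0.1,0],[0,0,0,0,0,-0.1,1],[0,0,0,0,0,-0.1,1],[0,0,0,0,0,-0.1,1],[0,0,0,0,0,-0.1,1],[0,0,0,0,0,4,1],[0,0,0,0,0,8,1],[0,0,0,0,0,9,1]]]}}

```text
clock: 18.8
tool_pos: [0.4317, 0.1297, 0.1585]
orientation: [-179.7, 0.2, -97.5]
force: [0.9, 1.5, 0.6]
opening: 0.0877
```

{"op": "arm_command", "data": {"targets": [[[0,0,0,24.7,-12.1,0,1],[0,0,0,24.7,-12.1,0,1],[0,0,0,24.7,-12.1,0,1],[0,0,0,24.7,-12.1,0,1],[0,0,0,24.7,-12.1,0,1],[0,0,0,24.7,-12.1,0,1],[0,0,0,24.7,-12.1,0,1],[0,0,0,24.7,-12.1,-3,1]]]}}

```text
clock: 19.47
tool_pos: [0.6838, 0.005, 0.1273]
orientation: [-179.4, 0.1, -97.7]
force: [1.8, 1.1, 1.4]
opening: 0.0873
```

{"op": "arm_command", "data": {"targets": [[[0,0,0,0,0,0,1],[0,0,0,0,0,0,1]]]}}

```text
clock: 19.63
tool_pos: [0.6749, 0.0067, 0.1211]
orientation: [179.8, -0.1, -97.7]
force: [-1.0, 0.2, 0.0]
opening: 0.0877
```

```bash
python3 - <<'E'
from h import *
import json
o=ctrl.get_obs();m=ctrl.camera_model("wrist");im=ctrl.snapshot("wrist")
print(o["tool_pos"],o["orientation"],o["opening"])
for n,(x,y,r,z) in json.load(open("obj.json")).items(): draw(im,circ(m,(x,y),r,z))
cv2.imwrite("pics/w4.png",im)
E
```

```text
[0.674858   0.00668199 0.12113856] [ 1.79753456e+02 -9.79396611e-02 -9.76676718e+01] 0.08772344974551263
```

View pics/w4.png

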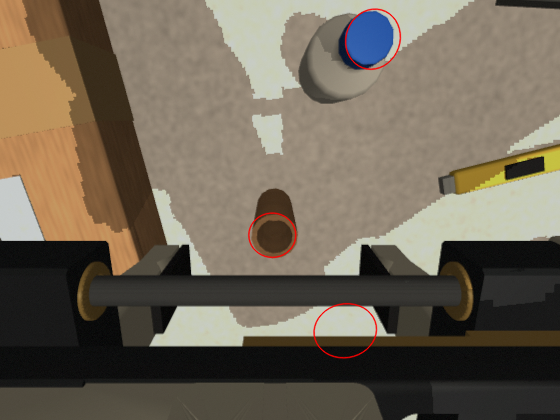

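The core is on its predicted circle at (272,234), and the bottle stands untouched at (347,55). I need the carton's distance from the +x finger, so I check it numerically.

```bash
python3 - <<'E'
from h import *
m=ctrl.camera_model("top")
for uv in((262,97),(281,95),(320,92)): print(ray(m,uv,0),ray(m,uv,.03))
for uv in((257,80),(281,78),(320,75)): print("top",ray(m,uv,.06))
E
```

```text
[7.76471790e-01 4.34421737e-02 1.11022302e-16] [0.76317024 0.04087106 0.03      ]
[0.77884244 0.00824213 0.        ] [0.76544032 0.00716449 0.03      ]
[ 0.78154543 -0.06363468  0.        ] [ 0.76802862 -0.06166272  0.03      ]
top [0.7807102  0.04631172 0.06      ]
top [0.78246787 0.00536015 0.06      ]
top [ 0.78486065 -0.06083758  0.06      ]
```

Carton face at x≈0.78, top about 60 mm high. The finger backs reach 0.74 and the gripper body stays above 0.11, so it is clear.

{"op": "arm_command", "data": {"targets": [[[0,0,0,0.1,0,-3,0.7],[0,0,0,0.1,0,-6,0.7],[0,0,0,0.1,0,-7.4,0.7],[0,0,0,0.1,0,-7.4,0],[0,0,0,0.1,0,-7.4,0],[0,0,0,0.1,0,-7.4,0],[0,0,0,0.1,0,-7.4,0],[0,0,0,0.1,0,-7.4,0]]]}}

```text
clock: 20.35
tool_pos: [0.6782, 0.0077, 0.0511]
orientation: [-179.8, 0.1, -97.6]
force: [-0.5, 0.9, 0.7]
opening: 0.0399
```

{"op": "arm_command", "data": {"targets": [[[0,0,0,0,0,0,0],[0,0,0,0,0,0,0],[0,0,0,0,0,0,0],[0,0,0,0,0,0,0],[0,0,0,0,0,0,0]]]}}

```text
clock: 20.77
tool_pos: [0.6777, 0.0074, 0.05]
orientation: [-179.9, 0.0, -97.6]
force: [-1.7, 0.3, 5.9]
opening: 0.0293
```

{"op": "arm_command", "data": {"targets": [[[0,0,0,0,0,4,0],[0,0,0,0,0,8,0],[0,0,0,0,0,11,0],[0,0,0,-23.2,26.2,11,0],[0,0,0,-23.2,26.2,11,0],[0,0,0,-23.2,26.2,11,0],[0,0,0,-23.2,26.2,11,0],[0,0,0,-23.2,26.2,11,0]]]}}

```text
clock: 21.43
tool_pos: [0.5376, 0.1642, 0.159]
orientation: [180.0, 0.0, -97.7]
force: [1.1, 1.6, -0.1]
opening: 0.0294
```

{"op": "arm_command", "data": {"targets": [[[0,0,0,-9.2,10.5,0,0],[0,0,0,-9.2,10.5,0,0],[0,0,0,-9.2,10.5,0,0],[0,0,0,-9.2,10.5,0,0],[0,0,0,-9.2,10.5,0,0],[0,0,0,-9.2,10.5,0,0],[0,0,0,-9.2,10.5,0,0]]]}}

```text
clock: 22.02
tool_pos: [0.4472, 0.2681, 0.159]
orientation: [180.0, -0.0, -97.6]
force: [-0.6, -0.8, 0.4]
opening: 0.0296
```

Target z is 0.055. I descend 9.5 cm, then finish.

{"op": "arm_command", "data": {"targets": [[[0,0,0,-0.1,0.2,-3,0],[0,0,0,-0.1,0.2,-6,0],[0,0,0,-0.1,0.2,-8,0],[0,0,0,-0.1,0.2,-9.2,0],[0,0,0,-0.1,0.2,-9.2,0],[0,0,0,-0.1,0.2,-9.2,0],[0,0,0,-0.1,0.2,-9.2,0]]]}}

```text
clock: 22.6
tool_pos: [0.4471, 0.2702, 0.0678]
orientation: [-180.0, 0.0, -97.7]
force: [0.4, 0.9, -1.0]
opening: 0.0296
```

{"op": "arm_command", "data": {"targets": [[[0,0,0,0,0,-0.7,0],[0,0,0,0,0,-1.2,0],[0,0,0,0,0,-1.2,0],[0,0,0,0,0,-1.2,0]]]}}

```text
clock: 22.93
tool_pos: [0.446, 0.2702, 0.055]
orientation: [180.0, -0.0, -97.6]
force: [-1.2, 0.8, -0.5]
opening: 0.0296
```

{"op": "arm_command", "data": {"targets": [[[0,0,0,0,0,0,1],[0,0,0,0,0,0,1],[0,0,0,0,0,0,1],[0,0,0,0,0,0,1],[0,0,0,0,0,0,1],[0,0,0,0,0,4,1],[0,0,0,0,0,8,1],[0,0,0,0,0,12,1]]]}}

```text
clock: 23.6
tool_pos: [0.4457, 0.2697, 0.1761]
orientation: [179.9, -0.1, -97.6]
force: [0.9, 0.6, 0.6]
opening: 0.0773
```

{"op": "arm_command", "data": {"targets": [[[0,0,0,15,20,6,1],[0,0,0,15,20,6,1],[0,0,0,15,20,6,1],[0,0,0,15,20,6,1],[0,0,0,15,20,6,1],[0,0,0,15,20,6,1],[0,0,0,15,20,6,1]]]}}

```text
clock: 24.18
tool_pos: [0.599, 0.4744, 0.2341]
orientation: [-179.9, 0.0, -97.6]
force: [-1.6, -0.7, -1.9]
opening: 0.0877
```

```bash
cat > fin.py <<'E'
from h import *
T={"large":(.4298,.1286,.033,.08),"mid":(.4388,.2081,.022,.08),"core":(.4459,.2697,.015,.08),"small":(.4275,-.2119,.025,.05),"short":(.4397,-.145,.017,.055)}
print(ctrl.get_obs()["tool_pos"])
for n in("top","side"):
    m=ctrl.camera_model(n);im=ctrl.snapshot(n);cv2.imwrite(f"pics/{n}f_raw.png",im);s=3;b=cv2.resize(im,None,fx=s,fy=s,interpolation=cv2.INTER_CUBIC)
    for x,y,r,z in T.values(): draw(b,circ(m,(x,y),r,z+.004),(0,0,255),s)
    c=b[330:1050,270:1530] if n=="top" else b[360:930,360:1290]
    cv2.imwrite(f"pics/{n}f.png",cv2.resize(c,(800,int(800*c.shape[0]/c.shape[1])),interpolation=cv2.INTER_AREA))
E
python3 fin.py
```

```text
[0.59903269 0.4743852  0.23410328]
```

View pics/topf.png

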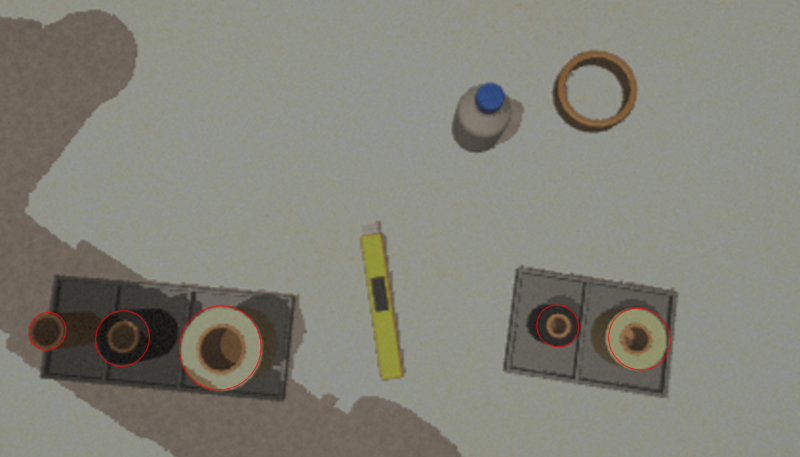

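View pics/sidef.png

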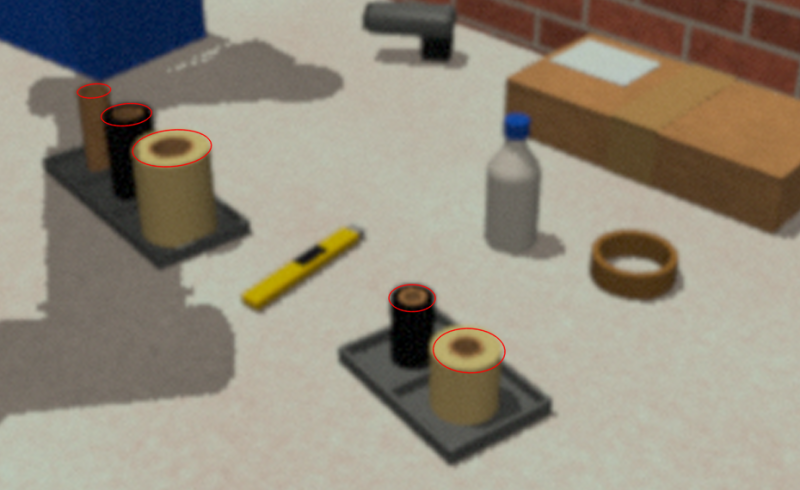

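Both views show all five pieces upright, with tops within about 2 mm of the bay-centre circles. The bottle cap (490,97) and tape (596,90) are where they started, and the arm is clear. Handing in.

```bash
python3 -c "
from plant import ctrl
print(ctrl.close_job())"
```

```text
the job is handed in; nothing more can be done
None
```

I made up both kits and handed the job in at about 24 s of the 102 s allowed; the hand-in gives no verdict. The large label roll, tall ribbon and empty core stand in the three-bay tray. The small label roll and short ribbon stand in the two-bay tray.

- **Placement:** the last top and side pictures show all five upright, with their tops about 2 mm or less from the bay-centre circles. The short ribbon is the furthest off, still well inside its limits. I judged the fit by eye against drawn circles and did not measure it again.
- **Bystanders:** the bottle and tape look to be where they started in the same pictures.
- **Arm:** it stood clear of everything with the gripper open.
- **Large roll grip:** I held the large roll nearer its top than planned, with the fingertips at 57 mm instead of 48 mm. It still stood upright in the last pictures.

No check failed or disagreed.

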